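# Load the cartridge reader, lower its cover and lock the cam

## Robot

A 6-joint arm with a two-finger parallel gripper is mounted at the origin on a cart in front of the work surface, level with it; the furniture and walls round the work are solid. World frame = base frame: x ahead of the robot, y to its left, z up, the work surface at z = 0. Lengths are in mm, angles in rad, forces in N, time in s.
With the tool pointing down it reaches from about 325 to 875 mm from the base axis. Payload 4.4 kg.
Tool frame: the origin (TCP) lies on the centre line of the jaws, within the pads' length; the fingertips stand ahead of it and the grasp point (between the pads) lies 6 mm ahead of it (ctrl.tcp_to_tips is the z of the fingertips in the tool frame, in mm); z points along the fingers, y is the direction in which the jaws open and shut (so a half turn about z gives the same grasp; the last joint's range is limited). The gripper opens to 85 mm and grips with 20 to 120 N. Pads are 22 mm wide; open, the fingers measure 114 mm over their backs; the gripper's body (76 mm by 85 mm) begins 54 mm behind the grasp point. The pads swing forward as they close: fully open they stand 13 mm farther back than shut.
Start: joints at [1.198, 0.207, 1.542, -0, 1.393, -0.15], TCP at [126.502, 560.914, 256.282] pointing down, gripper open.
Joint ranges: [-2.73, 2.73], [-0.86, 2.22], [0.23, 2.46], [-1.11, 4.25], [0.08, 2.63], [-2.82, 2.82]. Speed limits (rad/s): [2.79, 2.79, 3.14, 3.14, 3.14, 3.14].

## Interface

Orientations are given as a 3x3 rotation matrix whose columns are the frame's x, y, z axes.
In Python, from plant import ctrl, sensors, optics gives the robot as it stands. Calls block until the motion is done:
- ctrl.move_ptp(position, orientation): joint-space move of the TCP to a pose.
- ctrl.move_l(position, rot=None, vel=150, threshold=None): straight line of the TCP; rot=None keeps the orientation; vel is the mean speed in mm/s. With threshold (N) it stops when the force on the tool has changed by that much, and returns True; else False.
- ctrl.set_joints(angles): joint-space move.
- ctrl.gripper_to(opening, force=None): finger opening in mm; force is the grip in N (None keeps the last); returns when the fingers have stopped.
- ctrl.hold(seconds).
- ctrl.solve_ik(position, orientation): joint angles nearest the present ones, or None.
- sensors.read_state(): the state.
- optics.grab_frame(name): name is "side" or "top" or "wrist"; returns (picture, depth): 400x640x3 uint8, red, green, blue; 400x640 float32, mm along the optical axis (not along the pixel's ray), 0 where there is no reading.
- optics.camera_params(name): a dict with "mtx" (3x3 intrinsics, pixels), "R" (3x3) and "t" (3): a world point X has camera coordinates R X + t; the wrist camera has in their place "T_tool_cam" (4x4, takes a point from camera to tool coordinates, whose origin is the TCP and whose axes are the flange's). Camera axes: x right, y down, z forward; pixel columns grow to the right and rows downward; lengths in mm; the calibration is good to about 2 mm. A picture is of the moment at which its call begins: read the wrist's pose just before it. camera_params takes no time and is no camera call.
A pose or a line that the arm cannot do raises ctrl.MotionError and nothing moves.
- ctrl.finish_job(): hands the job in, once; it reports no verdict.
The state is a dict: "t": time; "q": joint angles; "qvel": joint speeds; "tau": joint torques, N m; "eef_pos": TCP position; "eef_rot": TCP orientation; "force": force on the tool from outside, world axes, zero at the start; "wrist_torque": the same for the moment, N m; "grip_width": finger opening in mm.
Only numpy, scipy, OpenCV 4.12 (cv2) and the standard library are available. Lean on these libraries where they do the work, as an engineer would, in place of code of your own. Each camera call takes 0.05 s, during which the arm holds its last target.

## Task

Lay the orange-capped test cartridge flat in the reader's nest between the blue corner guides, then lower the clear cover by its handle gently all the way down onto its stops, without letting it fall shut. Then swing the red cam lever clockwise until its arm lies right over the green tab, without overrunning the tab, and let go; leave everything else on the table where it is.

Things in the scene. Friction and masses are not known exactly. Their poses are not given: they have to be found in the camera images.
- reader: cartridge reader, white base 200 x 190 x 35 mm (x, y, z), fixed to the table. Origin at the centre of its underside, on the table; its x axis points from its front to its hinge side (rear), y to its left, z up. The flat grey deck is 35 mm above the origin. Two round stop posts of 14 mm diameter, 61 mm high, stand at (-70, -28) and (-70, 84) mm. The hinge lugs at the rear reach 71 mm high
- nest (a point): centre of the nest's floor on the reader's deck, at (-30, 28, 35) mm in the reader's frame, axes as the reader's. Four L-shaped blue corner guides 9 mm high leave 70 mm along the reader's x and 55 mm along its y for the cartridge, which lies lengthwise along the reader's x, either way round. In the middle of both long sides a gap of 52 mm between the guides leaves room for fingers
- cartridge_orange: loose white test cartridge with an orange round cap, 62 x 47 x 21 mm, about 20 g; the flat body is 12 mm thick, the cap (27 mm across) rises to 21 mm and sits 9 mm from the centre towards +x. Origin at the centre of its underside, x along its 62 mm length, z up. Grasp it across the 47 mm
- cover (a joint): angle of the clear hinged cover (rad): 0 is down on its stops, grows as it opens, at most 1.8; starts about upright. Cover 150 mm from hinge to front edge, 118 mm wide, 8 mm thick, 0.4 kg. The hinge has a little friction: the cover stays when nearly upright (over about 1.25) but falls shut from lower angles if let go
- cover_hinge (a point): point on the cover's hinge line, at (75, 28, 65) mm in the reader's frame; the hinge line runs along the reader's y. Axes turn with the cover
- cover_handle (a point): middle of the cover's blue handle bar, a round bar of 14 mm diameter and 84 mm length along the reader's y, carried by an arm of 8 mm at each end. With the cover at angle 0 it lies 168 mm in front of the hinge line (reader's -x) and 34 mm above it; it turns with the cover about the hinge line. With the cover shut, 30 mm are free below the bar's middle to the level of the cover's top, which ends 18 mm behind the bar
- cam_lever (a joint): angle of the red cam lever (rad), which turns about an upright pivot at (-5, -68) mm in the reader's frame: 0 is pointing to the reader's rear (+x), growing clockwise seen from above (over the reader's right, -y, to its front), range 0 to 2.6. Stays where it is left; needs about 2 N at the pin, the same all the way: nothing stops it at the tab
- lever_pin (a point): point on the axis of the lever's upright round red pin (20 mm diameter, from 61 to 104 mm above the table), 75 mm from the pivot and 88 mm above the table. Free space round the pin down to the lever arm
- index_tab (a joint): angle of the green index tab about the same pivot, measured as for the lever (rad): where the cam has just taken up the play. It differs from run to run and stays put. The lever is right when joint cam_lever equals this
- tab (a point): centre of the green tab (26 x 20 mm), 75 mm from the pivot and 42 mm above the table, just below the path of the lever; x axis points away from the pivot
- cartridge_blue: bystander, loose: the same kind of cartridge with a blue cap, origin at the centre of its underside; leave it
- dropper_white: bystander, loose: white dropper bottle, 27 mm diameter, 84 mm high, origin at the centre of its underside
- dropper_amber: bystander, loose: amber dropper bottle, 27 mm diameter, 84 mm high, origin at the centre of its underside
- bench_timer: bystander, loose: white bench timer lying flat, 62 x 67 x 20 mm, origin at the centre of its underside
- carton_small: bystander, loose: carton with a magenta band, 65 x 101 x 50 mm, origin at the centre of its underside
Not all that is in view belongs to the job. What is shaped like the cartridge_orange but yellow is not meant.

How it is judged (in metres and radians):
On the way, in this order (a step that is already met when the one before it is completed fails the run):
1. the orange-capped cartridge lies flat in the nest, let go, with the cover still open (horizontal distance between cartridge_orange and nest below 0.008 m and z of cartridge_orange in the frame of nest below 0.005 m and angle between the x axis of cartridge_orange and the x axis of reader, either way round below 0.2 rad and contact force between the fingers and cartridge_orange below 0.1 N and value of joint cover above 0.8 rad), for 0.2 s.
2. the cover is down on its stops, before the lever is swung (value of joint cover below 0.03 rad and value of joint cam_lever below 1 rad), for 0.2 s.
3. the lever's arm lies over the green tab (angle between the x axis of lever_pin and the x axis of tab, either way round below 0.12 rad and value of joint cover below 0.03 rad), for 0.2 s.
At the end, for the whole second after the job is handed in: The orange-capped cartridge lies at rest in the nest (centre within 8 mm, flat on the floor within 5 mm, lengthwise along the reader's x within 0.2 rad), the cover is down (angle below 0.03 rad) and the lever is within 0.12 rad of the green tab (all of step 3 and horizontal distance between cartridge_orange and nest below 0.008 m and z of cartridge_orange in the frame of nest below 0.005 m and angle between the x axis of cartridge_orange and the x axis of reader, either way round below 0.2 rad and linear speed of cartridge_orange below 0.02 m/s); the robot touches nothing.
It fails at once if the cover falls or is slammed onto its stops (turning shut faster than 1.2 rad/s within its last 0.15 rad) (value of joint cover below 0.15 rad and velocity of joint cover below -1.2 rad/s).
It fails at once if the lever is overrun: its pin goes more than 12 mm (0.16 rad) past the green tab (y of lever_pin in the frame of tab below -0.012 m).
It fails at once if a bystander is moved by more than 30 mm or tipped (distance of any of cartridge_blue, dropper_white, dropper_amber, bench_timer, carton_small from where it was at the start of the episode above 0.03 m or angle between any of dropper_white, dropper_amber's own z axis and vertical above 0.5 rad).
It also fails if it takes over 67 s, if anything falls off the work surface, if the arm or the gripper's body presses on something with over 40 N, if the wrist force passes 120 N, or if a joint passes its speed limit or range.

## Working session

There is one attempt and no reset: what is moved stays moved. The work goes in short steps, each a Python script; the robot and the scene stay as the last script left them, time stands still between calls to the robot, and variables do not carry over. Pictures are saved under pics/ and viewed, and the job is handed in when it is done.

```bash
ls; mkdir -p pics
python3 - <<'E'
from plant import ctrl, sensors, optics
import cv2, numpy as np
s=sensors.read_state();print(s['t'],s['eef_pos'],s['eef_rot'],s['grip_width'],ctrl.tcp_to_tips)
for n in ('side','top','wrist'):
    p,d=optics.grab_frame(n); cv2.imwrite(f'pics/{n}0.png',p[:,:,::-1]); np.save(f'pics/{n}0.npy',d)
    c=optics.camera_params(n); print(n,{k:np.round(v,3).tolist() for k,v in c.items()})
E
```

```text
pics
0.0 [126.23961396 560.25065401 255.09296723] [[-9.75507224e-01  2.19965822e-01 -8.32041783e-04]
 [ 2.19967146e-01  9.75504839e-01 -2.18238184e-03]
 [ 3.31611370e-04 -2.31195110e-03 -9.99997272e-01]] 85.69289698937627 25.0
side {'mtx': [[473.477, 0.0, 318.062], [0.0, 473.477, 201.913], [0.0, 0.0, 1.0]], 'R': [[0.86, -0.511, 0.004], [-0.198, -0.34, -0.919], [0.471, 0.79, -0.393]], 't': [-587.199, 92.141, 914.605]}
top {'mtx': [[504.573, 0.0, 319.208], [0.0, 504.573, 206.154], [0.0, 0.0, 1.0]], 'R': [[-0.012, -1.0, -0.013], [-0.998, 0.013, -0.068], [0.069, 0.012, -0.998]], 't': [-260.405, 561.238, 1071.054]}
wrist {'mtx': [[279.755, 0.0, 319.367], [0.0, 279.755, 203.071], [0.0, 0.0, 1.0]], 'T_tool_cam': [[-0.001, -0.957, -0.291, 74.305], [1.0, -0.001, 0.001, 0.034], [-0.001, -0.291, 0.957, -117.083], [0.0, 0.0, 0.0, 1.0]]}
```

View pics/side0.png

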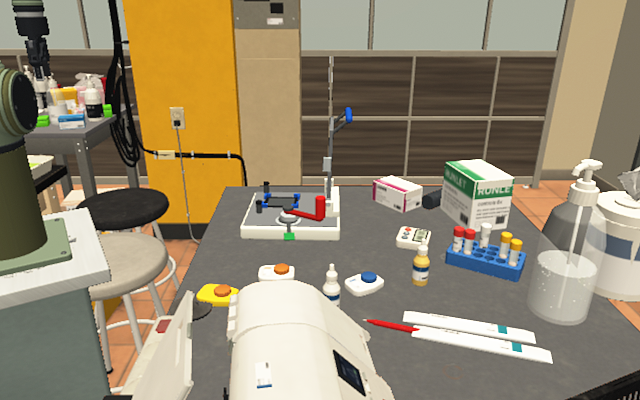

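View pics/top0.png

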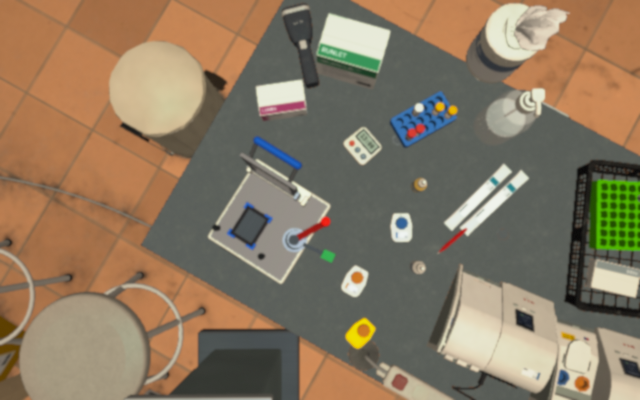

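View pics/wrist0.png

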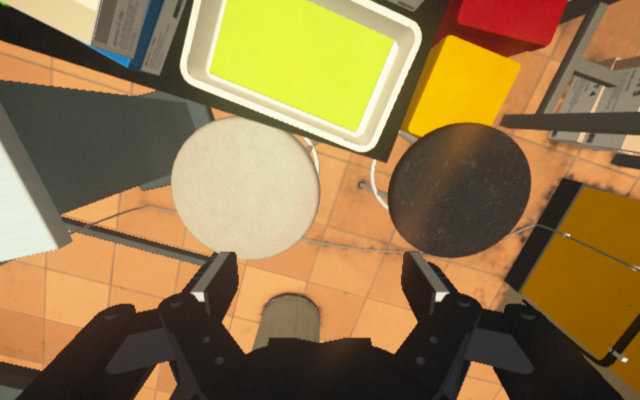

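Candidates for the target in the top picture: white body with orange cap (355,281), yellow body with orange cap (360,333; decoy), white body with blue cap (401,227; bystander). I choose (355,281) and check it in a close crop.

```bash
cat > h.py <<'E'
from plant import ctrl, sensors, optics
import cv2, numpy as np
def ray(n,u,v,z):
    c=optics.camera_params(n);R=np.array(c['R']);t=np.array(c['t'])
    d=R.T@np.linalg.solve(c['mtx'],[u,v,1.]);o=-R.T@t
    return o+d*(z-o[2])/d[2]
def proj(n,X):
    c=optics.camera_params(n);x=np.array(c['mtx'])@(np.array(c['R'])@np.asarray(X,float)+np.array(c['t']));return x[:2]/x[2]
E
python3 - <<'E'
from h import *
p=cv2.imread('pics/top0.png')
def crop(x0,y0,x1,y1,k,f):
    cv2.imwrite(f,cv2.resize(p[y0:y1,x0:x1],None,fx=k,fy=k,interpolation=cv2.INTER_CUBIC))
crop(200,130,340,290,5*.74,'pics/c1.png') 
crop(320,250,400,360,5,'pics/c2.png')
E
```

```text
(no output)
```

View pics/c1.png

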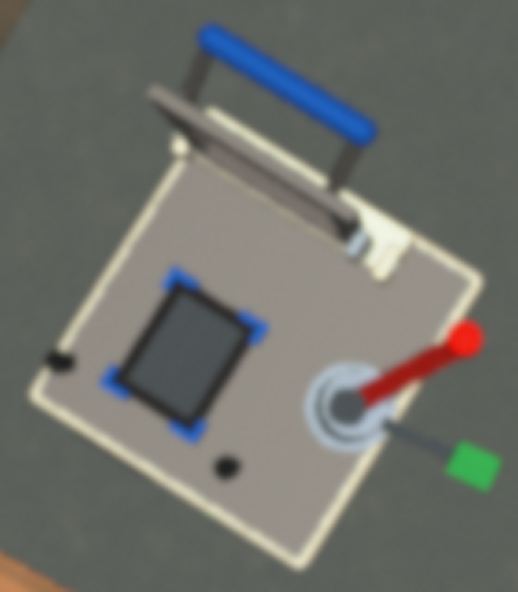

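View pics/c2.png

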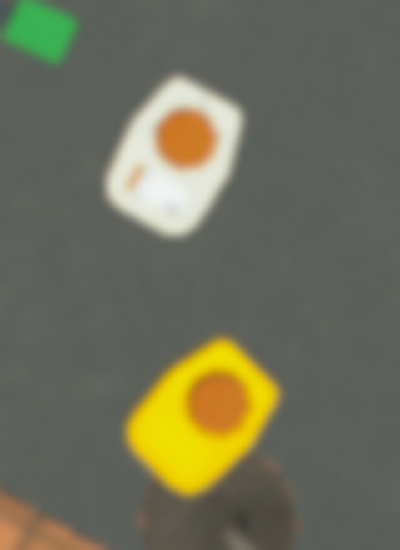

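```bash
cat >> h.py <<'E'
from scipy.optimize import least_squares
def fitreader(obs,n='top',x0=(500,100,0)):
    # obs: list of ((x,y,z) in reader, (u,v))
    def P(p,X):
        c,s=np.cos(p[2]),np.sin(p[2]);return [p[0]+c*X[0]-s*X[1],p[1]+s*X[0]+c*X[1],X[2]]
    f=lambda p:np.concatenate([proj(n,P(p,X))-uv for X,uv in obs])
    r=least_squares(f,x0,x_scale=[100,100,1],loss='soft_l1');return r.x,f(r.x).reshape(-1,2)
E
python3 - <<'E'
from h import *
k=3.7
c1=lambda u,v:np.array([200+(u+.5)/k-.5,130+(v+.5)/k-.5])
c2=lambda u,v:np.array([320+(u+.5)/5-.5,250+(v+.5)/5-.5])
for uv in [(33,397),(300,570),(483,283)]: print(ray('top',*c1(*uv),35))
obs=[((-100,95,35),c1(33,397)),((-100,-95,35),c1(300,570)),((100,-95,35),c1(483,283)),((-70,84,61),c1(60,360)),((-70,-28,61),c1(227,467)),((-30,28,38),c1(187,354)),((-5,-68,58),c1(348,405))]
x,r=fitreader(obs,x0=(460,110,-.5)); print(x,r.round(2).tolist())
a=x[2]
piv=np.array([x[0]+np.cos(a)*-5-np.sin(a)*-68, x[1]+np.sin(a)*-5+np.cos(a)*-68])
pin=ray('top',*c1(467,339),104);tab=ray('top',*c1(474,466),45)
for q in(pin,tab):
    d=q[:2]-piv; print(q,np.hypot(*d),(a-np.arctan2(d[1],d[0]))%(2*np.pi))
print('cap',ray('top',*c2(186,138),21))
for uv in [(180,75),(243,112),(107,190),(175,237)]: print(ray('top',*c2(*uv),12))
for n,u,v in [('blue',401,224),('dropw',419,267),('amber',420,184),('timer',362,146),('carton',281,98)]: print(n,ray('top',u,v,20).round())
E
```

```text
[494.37784498 -32.24181352  35.        ]
[ 394.37682125 -184.69765261   35.        ]
[ 556.50640886 -290.88667273   35.        ]
[ 527.67009796 -160.78225801   -0.57603992] [[-2.63, -0.52], [0.62, 1.1], [1.88, -1.57], [-0.56, -0.05], [-0.28, 0.08], [-0.09, 0.02], [0.41, 0.52]]
[ 521.83245955 -281.22832491  104.        ] 75.0183011224461 0.5033958084394892
[ 452.35530023 -284.30487089   45.        ] 77.15504787083404 1.4522807463280052
cap [ 405.12637439 -345.61438659   21.        ]
[ 431.38993603 -344.0419887    12.        ]
[ 415.28432505 -370.7978495    12.        ]
[ 382.72441959 -311.93881052   12.        ]
[ 362.46449852 -340.73128745   12.        ]
blue [ 517. -442.   20.]
dropw [ 425. -478.   20.]
amber [ 603. -485.   20.]
timer [ 687. -362.   20.]
carton [ 796. -187.   20.]
```

```bash
cat >> h.py <<'E'
def Rdown(a):
    c,s=np.cos(a),np.sin(a);return np.array([[c,s,0],[s,-c,0],[0,0,-1.]])
def wshot(name):
    s=sensors.read_state();p,d=optics.grab_frame('wrist')
    T=np.eye(4);T[:3,:3]=s['eef_rot'];T[:3,3]=s['eef_pos']
    T=T@np.array(optics.camera_params('wrist')['T_tool_cam'])
    cv2.imwrite(f'pics/{name}.png',p[:,:,::-1]);np.savez(f'pics/{name}.npz',T=T,d=d)
    return T,d
def wray(name,u,v,z):
    T=np.load(f'pics/{name}.npz')['T'];K=optics.camera_params('wrist')['mtx']
    d=T[:3,:3]@np.linalg.solve(K,[u,v,1.]);o=T[:3,3];return o+d*(z-o[2])/d[2]
def wproj(name,X):
    T=np.load(f'pics/{name}.npz')['T'];K=optics.camera_params('wrist')['mtx']
    x=K@(T[:3,:3].T@(np.asarray(X,float)-T[:3,3]));return x[:2]/x[2]
E
python3 - <<'E'
from h import *
R=Rdown(2.566)
ctrl.move_ptp([360,0,300],R)
s=sensors.read_state();print(s['t'],s['q'],s['eef_pos'])
ctrl.move_ptp([420,-190,270],R)
wshot('w1')
ctrl.move_ptp([397,-340,170],R)
wshot('w2')
s=sensors.read_state();print(s['t'],s['q'],s['eef_pos'],s['force'])
E
```

```text
2.3333 [-2.40681242e-01 -3.20899989e-01  1.95076833e+00  2.46742246e-04
  1.51165734e+00 -1.23686202e+00] [360.16114359   0.43465069 300.04205227]
4.0167 [-8.71551911e-01  1.83444944e-01  1.75571707e+00  7.27591809e-04
  1.20051609e+00 -1.86857581e+00] [ 398.08470121 -339.11567737  171.37712469] [ 0.12734847  0.20266481 -0.35281724]
```

```bash
ls pics
```

```text
c1.png
c2.png
side0.npy
side0.png
top0.npy
top0.png
w1.npz
w1.png
w2.npz
w2.png
wrist0.npy
wrist0.png
```

View pics/w1.png

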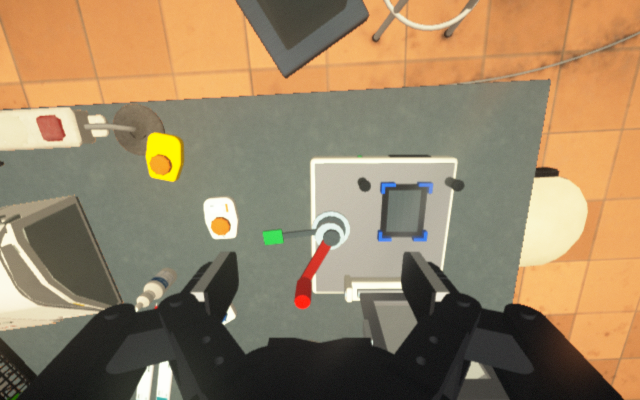

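View pics/w2.png

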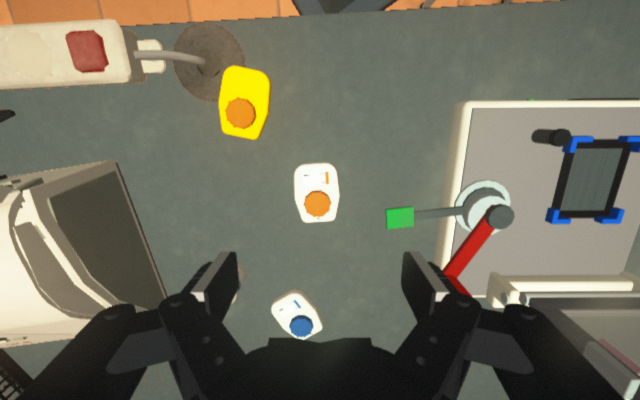

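Run:
```python
import cv2
p=cv2.imread('pics/w2.png');cv2.imwrite('pics/c3.png',cv2.resize(p[150:240,270:430],None,fx=5,fy=5,interpolation=cv2.INTER_CUBIC))
p=cv2.imread('pics/w1.png');cv2.imwrite('pics/c4.png',cv2.resize(p[145:325,240:480],None,fx=3.3333333,fy=3.33333333,interpolation=cv2.INTER_CUBIC))
```

```text
(no output)
```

View pics/c3.png

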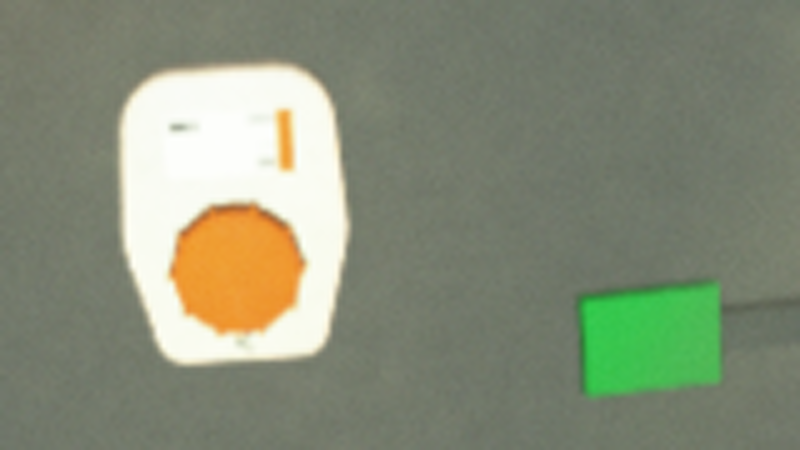

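View pics/c4.png

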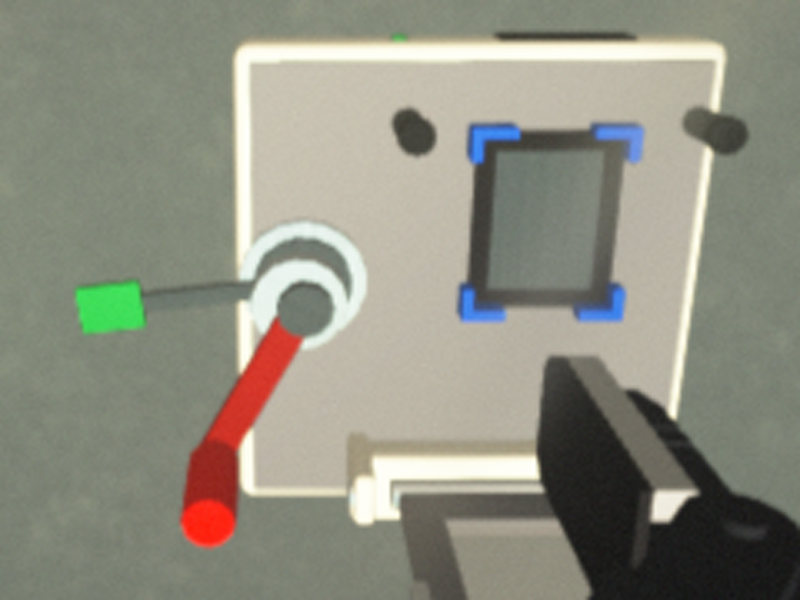

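Run:
```python
from h import *
k=10/3
c4=lambda u,v:(240+(u+.5)/k-.5,145+(v+.5)/k-.5)
c3=lambda u,v:(270+(u+.5)/5-.5,150+(v+.5)/5-.5)
print('guides');g=np.array([wray('w1',*c4(*uv),44) for uv in [(470,125),(642,125),(624,320),(460,320)]])
print(g.round(1),g.mean(0));
for i,j in((3,0),(2,1)): d=g[i]-g[j];print(np.hypot(*d[:2]),np.arctan2(d[1],d[0]))
for i,j in((0,1),(3,2)): d=g[j]-g[i];print(np.hypot(*d[:2]),np.arctan2(d[1],d[0])-np.pi/2)
P=[wray('w1',*c4(*uv),61) for uv in[(732,136),(417,137)]];print('posts',P)
d=P[0]-P[1];print(np.hypot(*d[:2]),np.arctan2(d[1],d[0])-np.pi/2)
B=[wray('w1',*c4(*uv),35) for uv in[(236,42),(726,42),(242,496)]];print('base',B)
# fit reader from world points
from scipy.spatial.transform import Rotation
A=np.array([[-30,28],[-70,84],[-70,-28],[-100,-95],[100,-95.]]);W=np.array([g.mean(0)[:2],P[0][:2],P[1][:2],B[0][:2],B[2][:2]])
ac,wc=A.mean(0),W.mean(0);H=(A-ac).T@(W-wc);a=np.arctan2(H[0,1]-H[1,0],H[0,0]+H[1,1])
Rr=np.array([[np.cos(a),-np.sin(a)],[np.sin(a),np.cos(a)]]);t=wc-Rr@ac
print('reader',t,a,(W-(A@Rr.T+t)).round(1).tolist())
piv=Rr@[-5,-68]+t
def ang(q): d=q[:2]-piv; return np.hypot(*d).round(1),((a-np.arctan2(d[1],d[0]))%6.283).round(3)
print('nest',Rr@[-30,28]+t)
print('pin',ang(wray('w1',*c4(208,523),104)))
tb=np.array([wray('w1',*c4(*uv),44) for uv in[(77,287),(140,282),(145,326),(83,333)]]);print('tab',tb.mean(0),ang(tb.mean(0)))
tb=np.array([wray('w2',*c3(*uv),44) for uv in[(580,295),(720,283),(720,382),(585,396)]]);print('tab',tb.mean(0),ang(tb.mean(0)))
print('cap',wray('w2',*c3(238,268),21))
top=[wray('w2',*c3(*uv),12) for uv in[(120,130),(330,120),(225,65),(245,362),(122,215),(348,222)]];print(np.round(top,1))
```

```text
guides
[[ 463.8 -125.4   44. ]
 [ 499.   -71.1   44. ]
 [ 567.1 -112.8   44. ]
 [ 531.3 -167.9   44. ]] [ 515.30536461 -119.3144112    44.        ]
79.8249696331429 -0.5625268373781814
79.87109867656179 -0.5493212835151151
64.70047509343173 -0.5760638781029358
65.75562476602381 -0.5764423110417138
posts [array([513.24485706, -49.67053605,  61.        ]), array([ 451.99483713, -144.63629541,   61.        ])]
113.0046918988955 -0.5728307201074109
base [array([ 390.82216602, -182.87102553,   35.        ]), array([491.1689155 , -28.33636455,  35.        ]), array([ 556.9090942 , -289.71360591,   35.        ])]
reader [ 525.71643467 -157.97778104] -0.5759260796909752 [[-0.5, -1.2], [0.5, -0.3], [0.2, -1.3], [0.7, 0.3], [-0.9, 2.4]]
nest [ 515.80491348 -118.15615692]
pin (np.float64(75.2), np.float64(0.495))
tab [ 450.62964931 -281.81683619   44.        ] (np.float64(77.3), np.float64(1.448))
tab [ 449.9216987  -283.96207345   44.        ] (np.float64(79.6), np.float64(1.444))
cap [ 402.44120243 -344.50545401   21.        ]
[[ 367.7 -350.1   12. ]
 [ 388.8 -313.8   12. ]
 [ 368.2 -325.3   12. ]
 [ 422.8 -356.1   12. ]
 [ 382.4 -359.7   12. ]
 [ 408.7 -321.9   12. ]]
```

White body with orange cap confirmed at c3 (238,268), w2 (317,203). The yellow one, at w2 (241,113), is left alone. The tab is at about 1.446 rad and the lever at 0.495.

Run:
```python
from h import *
a=-0.516; R=Rdown(a+np.pi); c=np.array([395.5,-340.7]); g=c-5*np.array([np.cos(a),np.sin(a)])
ctrl.gripper_to(60,25); print(ctrl.tcp_to_tips,sensors.read_state()['grip_width'])
ctrl.move_ptp([*g,90],R); wshot('w3')
print(sensors.read_state()['force'])
r=ctrl.move_l([*g,16],vel=35,threshold=3)
s=sensors.read_state();print(r,s['eef_pos'],s['force'],s['t'])
```

```text
25.0 60.04338453742664
[0.12032771 0.14875545 0.61505931]
True [ 391.14834538 -338.2190398    19.96444493] [-0.4887757   0.57351096  4.06408035] 6.6583
```

Run:
```python
from h import *
s=sensors.read_state();p=s['eef_pos']
ctrl.move_l([p[0],p[1],24.5],vel=40)
ctrl.gripper_to(40,25); s=sensors.read_state();print(s['grip_width'],s['force'],s['eef_pos'])
wshot('w4')
```

```text
44.45984787661487 [-0.79482568  1.06753907  4.30194417] [ 391.14216774 -338.11823953   24.69978555]
```

View pics/w4.png

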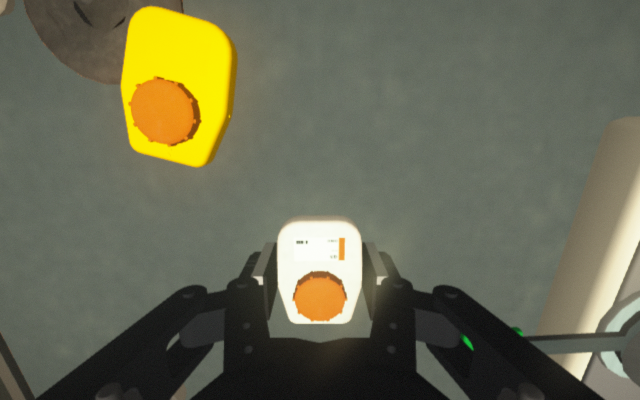

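Run:
```python
from h import *
s=sensors.read_state();p=s['eef_pos']
ctrl.move_l([p[0],p[1],130],vel=120)
s=sensors.read_state();print(s['grip_width'],s['force'],s['eef_pos'],s['t'])
wshot('w5')
p=cv2.imread('pics/w5.png');cv2.imwrite('pics/c5.png',cv2.resize(p[190:360,220:420],None,fx=3.5,fy=3.5,interpolation=cv2.INTER_CUBIC))
```

```text
44.53933905191381 [ 0.20626822 -0.49386237 -0.77787915] [ 390.63044157 -337.54916213  129.08278581] 8.3167
```

View pics/c5.png

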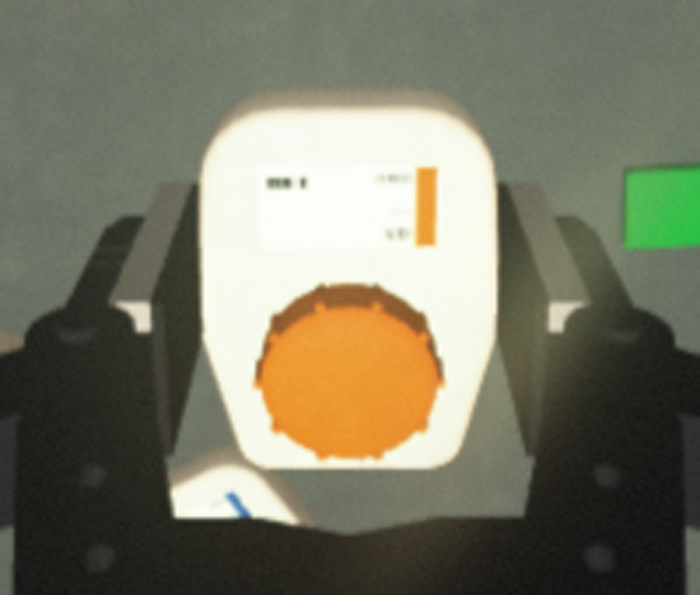

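Run:
```python
from h import *
s=sensors.read_state();R=s['eef_rot'];p=s['eef_pos']
c5=lambda u,v:(220+(u+.5)/3.5-.5,190+(v+.5)/3.5-.5)
for z,uv in[(12,(347,107)),(12,(351,468)),(12,(200,300)),(12,(497,300)),(21,(350,382))]:
    w=wray('w5',*c5(*uv),p[2]-24.7+z); print((R.T@(w-p)).round(1))
```

```text
[25.8 -0.3 12.8]
[-35.4   0.3  12.5]
[ -5.  -22.4  12.6]
[-5.1 22.3 12.7]
[-13.    0.1   3.6]
```

Run:
```python
from h import *
a=-0.576;R=Rdown(a+np.pi);g=np.array([515.5,-119])-4.6*np.array([np.cos(a),np.sin(a)])
p=sensors.read_state()['eef_pos']
ctrl.move_l([p[0],p[1],170],vel=200)
ctrl.move_ptp([*g,170],R); ctrl.hold(.2)
wshot('w6');s=sensors.read_state();print(s['eef_pos'],s['t'],s['q'],s['grip_width'])
p=cv2.imread('pics/w6.png');cv2.imwrite('pics/c6.png',cv2.resize(p[100:340,170:470],None,fx=2.5,fy=2.5,interpolation=cv2.INTER_CUBIC))
```

```text
[ 511.37798636 -117.74327277  169.98706078] 9.9583 [-3.91217961e-01  1.90035215e-01  1.75105475e+00 -1.89133116e-04
  1.20047593e+00 -1.38386069e+00] 44.70003095573128
```

View pics/c6.png

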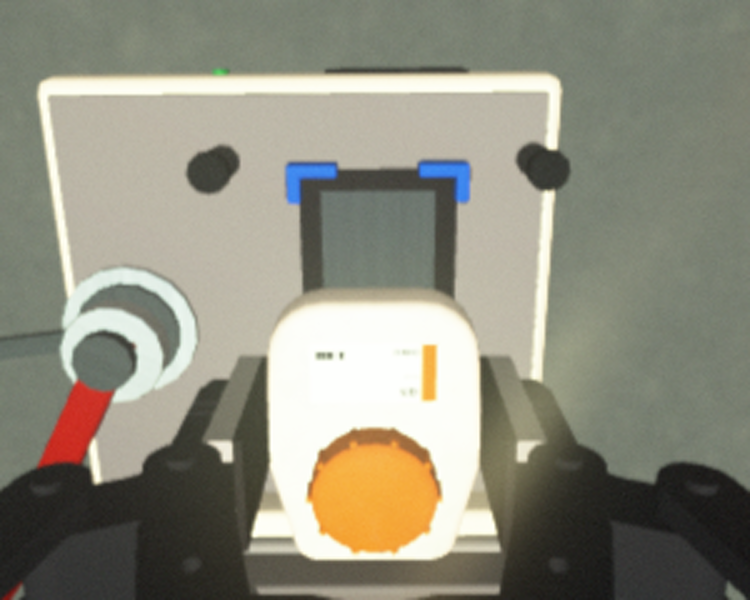

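Run:
```python
from h import *
c=lambda u,v:(170+(u+.5)/2.5-.5,100+(v+.5)/2.5-.5)
a=-0.576;ex=np.array([np.cos(a),np.sin(a)]);ey=np.array([-ex[1],ex[0]])
L,Rr=[wray('w6',*c(*uv),44)[:2] for uv in[(287,163),(470,160)]]
d=Rr-L;print(np.hypot(*d),np.arctan2(d[1],d[0])-np.pi/2,'nest',(L+Rr)/2+40*ex)
P=[wray('w6',*c(*uv),61)[:2] for uv in[(211,172),(549,168)]];d=P[1]-P[0]
print(np.hypot(*d),np.arctan2(d[1],d[0])-np.pi/2,'nest',(P[0]+P[1])/2+40*ex)
```

```text
63.76943206561139 -0.5625747123991274 nest [ 515.71146848 -118.69870169]
109.9240784822277 -0.5671103864434341 nest [ 515.97617818 -118.44517901]
```

Run:
```python
from h import *
a=-0.571;R=Rdown(a+np.pi);g=np.array([515.8,-118.7])-4.6*np.array([np.cos(a),np.sin(a)])
ctrl.move_l([*g,85],rot=R,vel=120)
s=sensors.read_state();print(s['eef_pos'],s['force'])
r=ctrl.move_l([*g,58.5],vel=35,threshold=4)
s=sensors.read_state();print(r,s['eef_pos'],s['force'],s['t'])
wshot('w7')
```

```text
[ 512.58670111 -116.51198625   85.63704269] [ 0.87870384 -1.17345189 -0.07770217]
True [ 511.36497561 -115.99280252   59.70365589] [-0.90163305  1.1070752   3.91981307] 11.5
```

View pics/w7.png

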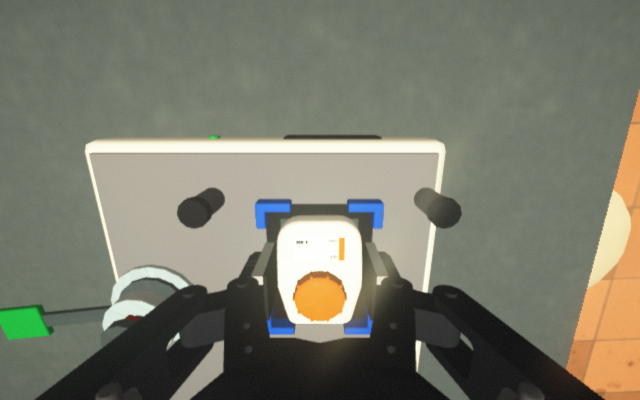

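Run:
```python
from h import *
ctrl.gripper_to(62,20)
p=sensors.read_state()['eef_pos']
ctrl.move_l([p[0],p[1],140],vel=120)
ex=np.array([np.cos(-.571),np.sin(-.571)])
ctrl.move_l([p[0]-60*ex[0],p[1]-60*ex[1],260],vel=200)
ctrl.hold(.15);wshot('w8');s=sensors.read_state();print(s['eef_pos'],s['t'],s['force'])
p=cv2.imread('pics/w8.png');cv2.imwrite('pics/c8.png',cv2.resize(p[150:400,220:460],None,fx=2.4,fy=2.4,interpolation=cv2.INTER_CUBIC))
f,d=optics.grab_frame('side');cv2.imwrite('pics/side1.png',f[:,:,::-1]);cv2.imwrite('pics/cs1.png',cv2.resize(f[80:250,220:400,::-1],None,fx=3.5,fy=3.5,interpolation=cv2.INTER_CUBIC))
```

```text
[459.23960677 -83.06331927 258.36315319] 13.7083 [-0.31387669 -0.14630737 -0.78522952]
```

View pics/c8.png

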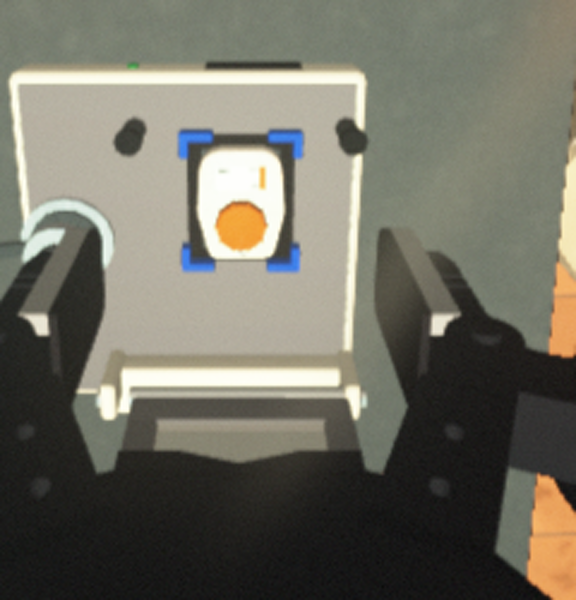

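View pics/cs1.png

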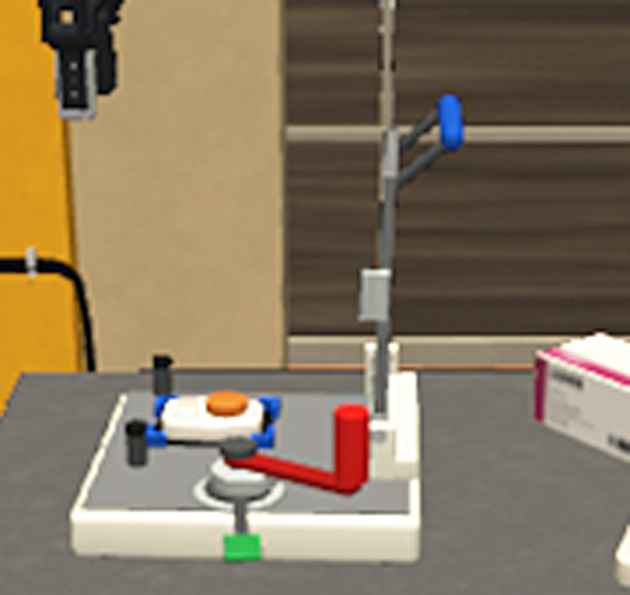

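```bash
cat >> h.py <<'E'
RA=-0.571;EX=np.array([np.cos(RA),np.sin(RA),0]);EY=np.array([-EX[1],EX[0],0]);EZ=np.array([0,0,1.])
NEST=np.array([515.8,-118.6,35.]);ORG=NEST+30*EX-28*EY-35*EZ
def rd(x,y,z): return ORG+x*EX+y*EY+z*EZ
def handle(th): c,s=np.cos(th),np.sin(th);return rd(75-168*c+34*s,28,65+168*s+34*c)
E
python3 - <<'E'
from h import *
print(ORG)
ot=np.array([200+287.5/3.7,130+84.5/3.7]);os_=np.array([220+450/3.5,80+122/3.5])
for th in np.arange(1.3,1.85,.05): print(th.round(2),(proj('top',handle(th))-ot).round(1),(proj('side',handle(th))-os_).round(1),handle(th).round())
c=lambda u,v:(220+(u+.5)/2.4-.5,150+(v+.5)/2.4-.5)
a,b=[wray('w8',*c(*uv),47) for uv in[(241,148),(240,258)]];print((a+b)/2-NEST,np.hypot(*(a-b)[:2]))
E
```

```text
[ 525.90756463 -158.37231622    0.        ]
1.3 [-17.3  24.7] [-25.4  -3.4] [ 594. -169.  236.]
1.35 [-14.6  20.5] [-21.2  -3.6] [ 601. -173.  236.]
1.4 [-12.   16.4] [-17.   -3.5] [ 608. -178.  236.]
1.45 [-9.3 12.3] [-12.8  -3.2] [ 616. -183.  236.]
1.5 [-6.6  8.2] [-8.7 -2.8] [ 623. -187.  235.]
1.55 [-3.9  4.2] [-4.5 -2.1] [ 630. -192.  234.]
1.6 [-1.3  0.3] [-0.4 -1.2] [ 637. -196.  232.]
1.65 [ 1.4 -3.4] [ 3.6 -0.1] [ 644. -201.  230.]
1.7 [ 4.  -7.1] [7.5 1.2] [ 651. -205.  227.]
1.75 [  6.6 -10.6] [11.4  2.7] [ 657. -210.  224.]
1.8 [  9.1 -13.9] [15.2  4.3] [ 664. -214.  221.]
[-0.83902841  0.34720916 12.        ] 62.71141854867905
```

```bash
cat >> h.py <<'E'
def Rtilt(phi):
    z=-np.cos(phi)*EZ+np.sin(phi)*EX; x=EY; return np.column_stack([x,np.cross(z,x),z])
def tcp_for(p,R,ahead=6): return p-ahead*R[:,2]
E
python3 - <<'E'
from h import *
for th in [1.605,1.3,1.0,.7,.4,.2,0]:
    R=Rtilt(.25*th);q=ctrl.solve_ik(tcp_for(handle(th),R),R);print(th,handle(th).round(),None if q is None else np.round(q,2))
R=Rtilt(.4);q=ctrl.solve_ik(tcp_for(handle(1.605),R,80),R);print(np.round(q,2) if q is not None else q)
E
```

```text
1.605 [ 638. -197.  232.] [-0.4   0.21  1.63 -0.08  0.91  0.21]
1.3 [ 594. -169.  236.] [-0.39  0.13  1.69 -0.07  1.    0.21]
1.0 [ 552. -142.  225.] [-0.38  0.08  1.76 -0.05  1.06  0.21]
0.7 [ 514. -118.  199.] [-0.37  0.06  1.83 -0.04  1.08  0.22]
0.4 [485. -99. 162.] [-0.36  0.08  1.89 -0.02  1.08  0.22]
0.2 [471. -90. 132.] [-0.36  0.12  1.92 -0.01  1.06  0.21]
0 [463. -85.  99.] [-0.36  0.18  1.93 -0.    1.04  0.21]
[-0.39  0.09  1.62 -0.08  1.04  0.21]
```

Run:
```python
from h import *
p=sensors.read_state()['eef_pos']
ctrl.move_l([p[0],p[1],330],vel=250)
ctrl.gripper_to(34,20)
R=Rtilt(.4);ctrl.move_ptp(tcp_for(handle(1.605),R,80),R);ctrl.hold(.1)
wshot('w9');s=sensors.read_state();print(s['eef_pos'],s['t'],s['force'],s['grip_width'])
print(wproj('w9',handle(1.605)),wproj('w9',handle(1.605)+42*EY),wproj('w9',handle(1.605)-42*EY))
f,d=optics.grab_frame('side');cv2.imwrite('pics/cs2.png',cv2.resize(f[60:250,220:420,::-1],None,fx=3,fy=3,interpolation=cv2.INTER_CUBIC))
```

```text
[ 611.28753864 -179.87606031  305.64120205] 16.125 [ 0.01662731  0.33756106 -0.30644063] 34.14414925477967
[320.10411292 221.24026758] [320.11974788 165.64527732] [320.090191   270.74397527]
```

View pics/w9.png

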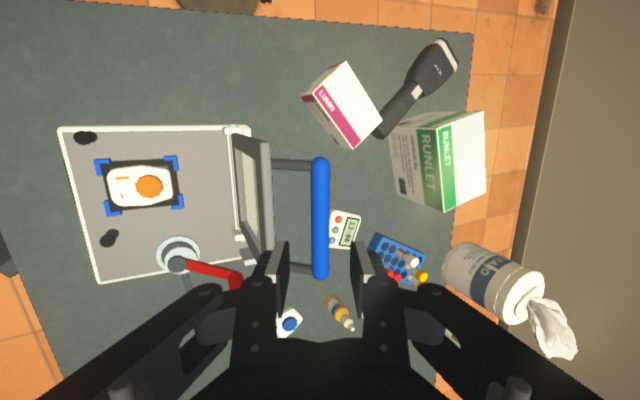

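View pics/cs2.png

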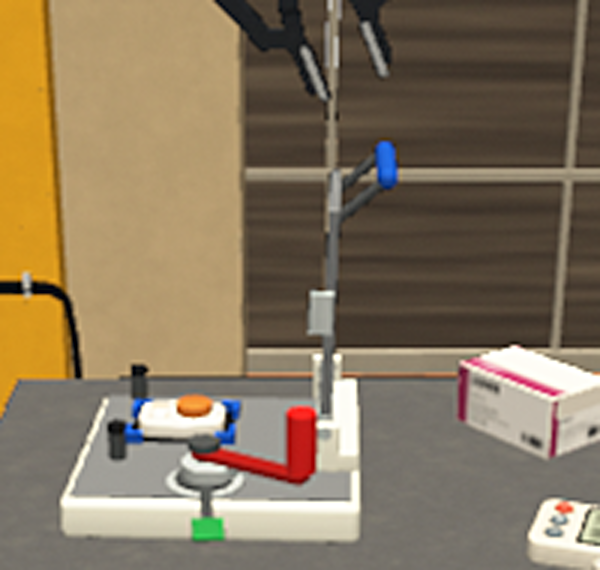

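The wrist view shows the bar at column 320, rows 158–280, between the jaws as predicted. Approaching and gripping it.

Run:
```python
from h import *
R=Rtilt(.4)
r=ctrl.move_l(tcp_for(handle(1.605),R,6),vel=60,threshold=5);s=sensors.read_state();print(r,s['eef_pos'],s['force'])
if not r:
    ctrl.gripper_to(8,20);s=sensors.read_state();print(s['grip_width'],s['force'],s['t'])
    wshot('w10');f,d=optics.grab_frame('side');cv2.imwrite('pics/cs3.png',cv2.resize(f[60:250,220:420,::-1],None,fx=3,fy=3,interpolation=cv2.INTER_CUBIC))
```

```text
False [ 635.86991066 -195.58727958  237.97957042] [0.24135705 0.32349623 0.42716171]
13.217081739689492 [0.11222724 0.81138993 1.46742547] 17.8667
```

View pics/cs3.png

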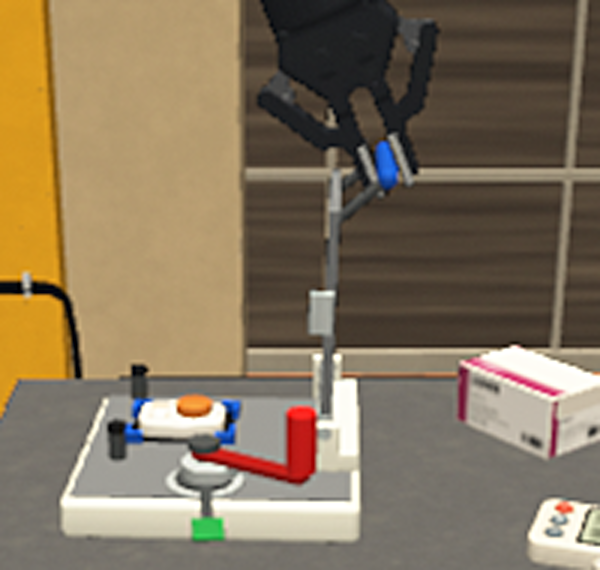

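Run:
```python
from h import *
for th in [1.45,1.25,1.05,.85,.65,.45,.3,.15]:
    R=Rtilt(.25*th);r=ctrl.move_l(tcp_for(handle(th),R),rot=R,vel=70,threshold=25)
    s=sensors.read_state();print(th,r,s['force'].round(1),round(s['grip_width'],1),s['t'])
    if r: break
wshot('w11');f,d=optics.grab_frame('side');cv2.imwrite('pics/cs4.png',cv2.resize(f[60:250,220:420,::-1],None,fx=3,fy=3,interpolation=cv2.INTER_CUBIC))
```

```text
1.45 False [ 0.3 -0.5  5.1] 13.5 18.4917
1.25 False [-0.5  0.7  4.7] 13.3 19.125
1.05 False [-0.1  2.   1.5] 13.4 19.7583
0.85 False [-0.8  1.7  0.5] 12.9 20.3917
0.65 False [ 0.6  0.1 -2.8] 13.3 21.025
0.45 False [ 3.8 -1.1 -6. ] 13.1 21.6583
0.3 False [ 4.9 -2.  -5.6] 12.9 22.175
0.15 False [ 5.  -2.2 -3.7] 13.0 22.6917
```

View pics/cs4.png

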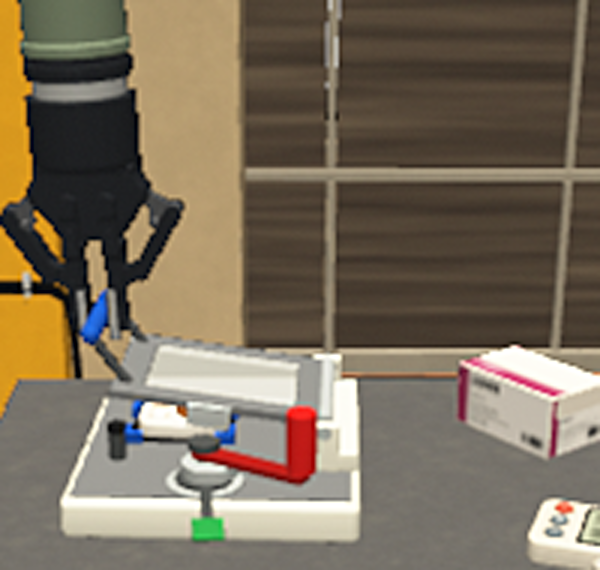

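Going well. Now the last 0.15 rad, slowly, until it rests on the stops.

Run:
```python
from h import *
for th,v in [(.07,25),(.02,20),(-.03,15)]:
    R=Rtilt(0.25*max(th,0));r=ctrl.move_l(tcp_for(handle(th),R),rot=R,vel=v,threshold=12)
    s=sensors.read_state();print(th,r,s['force'].round(1),s['eef_pos'],round(s['grip_width'],1),s['t'])
    if r: break
wshot('w12');f,d=optics.grab_frame('side');cv2.imwrite('pics/cs5.png',cv2.resize(f[60:250,220:420,::-1],None,fx=3,fy=3,interpolation=cv2.INTER_CUBIC))
print(handle(0))
```

```text
0.07 False [ 4.2 -2.9 -4.2] [465.32721023 -86.18002335 116.2826194 ] 13.0 23.4917
0.02 False [ 4.6 -3.7 -1.9] [463.74127954 -85.13129303 108.1311859 ] 13.3 24.0667
-0.03 True [-1.9 -0.1  4.3] [463.80884871 -85.15648906 107.94092394] 13.3 24.3417
[462.7942619  -84.55015818  99.        ]
```

View pics/cs5.png

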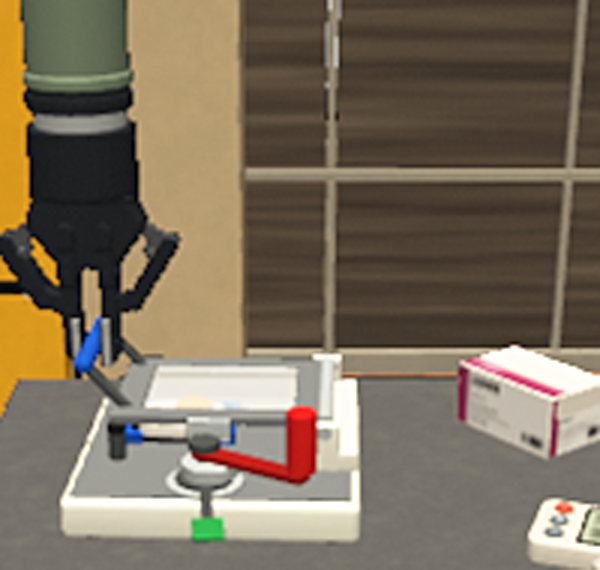

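Run:
```python
from h import *
R=Rtilt(0)
for i in range(2):
    p=sensors.read_state()['eef_pos']
    r=ctrl.move_l([p[0],p[1],p[2]-6],rot=R,vel=12,threshold=15)
    s=sensors.read_state();print(r,s['force'].round(1),s['eef_pos'],s['t'])
ctrl.hold(.3);s=sensors.read_state();print(s['force'].round(1),s['eef_pos'])
```

```text
True [-0.5  1.6  5.3] [463.82131364 -85.16685123 107.85707586] 24.75
True [-0.8 -0.5  5.1] [463.82528682 -85.16620967 107.8584344 ] 25.0333
[-1.1  1.   5.3] [463.81700826 -85.17592074 107.85591979]
```

Run:
```python
from h import *
ctrl.gripper_to(34,20);s=sensors.read_state();print(s['force'].round(1))
p=s['eef_pos'];r=ctrl.move_l([p[0],p[1],p[2]+110],vel=120);s=sensors.read_state();print(s['force'].round(1),s['t'])
# above lever pin, view
q=rd(-5+75*np.cos(.5),-68-75*np.sin(.5),240)
f,d=optics.grab_frame('side');cv2.imwrite('pics/cs6.png',cv2.resize(f[60:250,220:420,::-1],None,fx=3,fy=3,interpolation=cv2.INTER_CUBIC))
for a in (RA,RA+np.pi/2,RA+np.pi/4, RA-1.0,RA+2.1):
    for th in(.5,1.45):
        R=Rdown(a);j=ctrl.solve_ik(rd(-5+75*np.cos(th),-68-75*np.sin(th),94),R);print(round(a,2),th,None if j is None else np.round(j,2))
```

```text
[ 0.1  0.  -0.1]
[ 0.1 -0.  -0.9] 26.725
-0.57 0.5 [-0.64  0.42  1.63 -0.    1.09  1.5 ]
-0.57 1.45 [-0.72  0.31  1.78 -0.    1.05  1.42]
1.0 0.5 [-0.64  0.42  1.63 -0.    1.09 -0.07]
1.0 1.45 [-0.72  0.31  1.78 -0.    1.05 -0.15]
0.21 0.5 [-0.64  0.42  1.63 -0.    1.09  0.72]
0.21 1.45 [-0.72  0.31  1.78 -0.    1.05  0.64]
-1.57 0.5 [-0.64  0.42  1.63 -0.    1.09  2.5 ]
-1.57 1.45 [-0.72  0.31  1.78 -0.    1.05  2.42]
1.53 0.5 [-0.64  0.42  1.63 -0.    1.09 -0.6 ]
1.53 1.45 [-0.72  0.31  1.78 -0.    1.05 -0.68]
```

View pics/cs6.png

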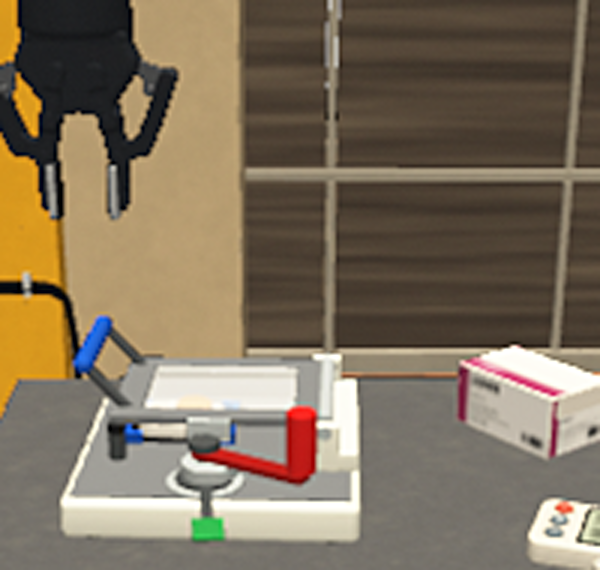

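```bash
cat >> h.py <<'E'
PIV=rd(-5,-68,0)
def pin(th,z): return rd(-5+75*np.cos(th),-68-75*np.sin(th),z)
def ang(q): d=np.asarray(q)[:2]-PIV[:2];return np.hypot(*d).round(1),((RA-np.arctan2(d[1],d[0]))%6.283).round(3)
def Rlev(th): return Rdown(RA-th+np.pi)
E
python3 - <<'E'
from h import *
print('tab',ang((450.63,-281.82)),ang((449.92,-283.96)))
k=10/3;P=wray('w1',240+208/k,145+523/k,104);print('pin',P,ang(P),pin(.495,0))
ctrl.gripper_to(44,20)
ctrl.move_ptp(pin(.495,200),Rlev(.495));ctrl.hold(.1);wshot('w13');s=sensors.read_state();print(s['eef_pos'],s['q'].round(2),s['t'])
E
```

```text
tab (np.float64(77.0), np.float64(1.462)) (np.float64(79.2), np.float64(1.458))
pin [ 521.15776615 -278.21358026  104.        ] (np.float64(74.7), np.float64(0.494)) [ 521.22073835 -278.52796515    0.        ]
[ 521.31780034 -277.79679576  200.20734603] [-0.64  0.29  1.56  0.    1.29 -1.14] 28.4083
```

View pics/w13.png

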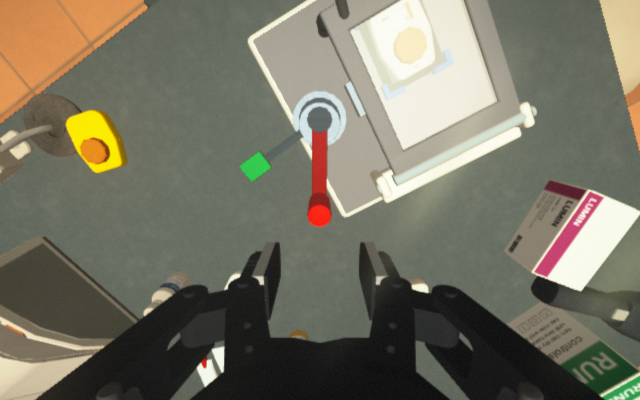

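Run:
```python
from h import *
print('tab',ang(wray('w13',255.5,166,44)),'pin',ang(wray('w13',318.5,215,104)))
r=ctrl.move_l(pin(.495,96),rot=Rlev(.495),vel=90,threshold=5);s=sensors.read_state();print(r,s['eef_pos'],s['force'].round(1))
if not r:
    ctrl.gripper_to(14,20);s=sensors.read_state();print(s['grip_width'],s['force'].round(1),s['t'],ang(s['eef_pos']))
    for th in np.arange(.6,1.21,.1):
        r=ctrl.move_l(pin(th,96),rot=Rlev(th),vel=50,threshold=15);s=sensors.read_state();print(round(th,2),r,s['force'].round(1),ang(s['eef_pos']),s['t'])
        if r: break
    wshot('w14');f,d=optics.grab_frame('top');cv2.imwrite('pics/top2.png',cv2.resize(f[170:290,200:380,::-1],None,fx=4,fy=4,interpolation=cv2.INTER_CUBIC))
```

```text
tab (np.float64(76.8), np.float64(1.441)) pin (np.float64(74.8), np.float64(0.499))
False [ 521.79374464 -278.95050378   96.85720771] [ 0.   0.1 -0.3]
19.20684538684266 [-0.9  0.3  2.9] 30.05 (np.float64(75.5), np.float64(0.492))
0.6 False [-0.5 -0.3  5.7] (np.float64(75.5), np.float64(0.599)) 30.3583
0.7 False [-2.1 -0.4  4.7] (np.float64(75.4), np.float64(0.697)) 30.6583
0.8 False [-1.4  0.5  6.1] (np.float64(75.4), np.float64(0.796)) 30.9583
0.9 False [-1.   0.3  4.6] (np.float64(75.3), np.float64(0.895)) 31.2583
1.0 False [-1.1  1.   5.5] (np.float64(75.2), np.float64(0.994)) 31.5583
1.1 False [-1.   0.9  5.8] (np.float64(75.2), np.float64(1.093)) 31.8583
1.2 False [-1.   0.8  5.2] (np.float64(75.1), np.float64(1.193)) 32.1583
```

View pics/w14.png

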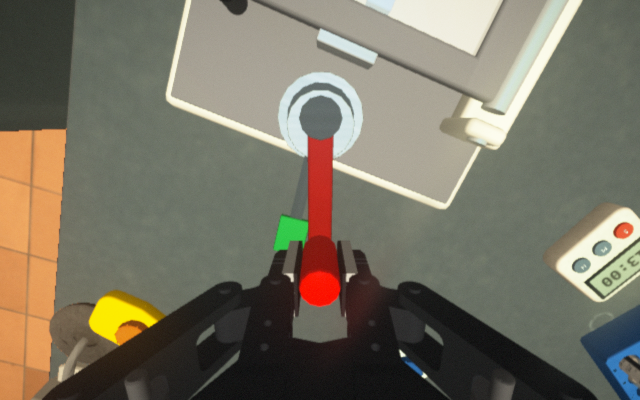

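View pics/top2.png

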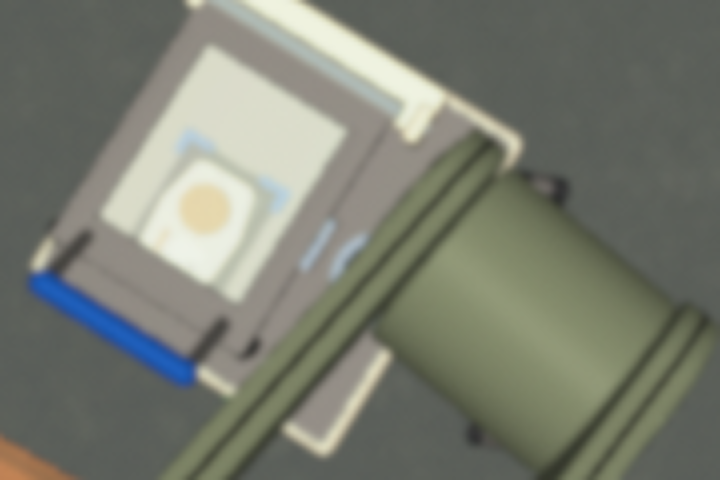

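Run:
```python
from h import *
for th in (1.3,1.4,1.44):
    r=ctrl.move_l(pin(th,96),rot=Rlev(th),vel=40,threshold=15);s=sensors.read_state();print(round(th,2),r,s['force'].round(1),ang(s['eef_pos']),s['t'])
wshot('w15');p=cv2.imread('pics/w15.png');cv2.imwrite('pics/c15.png',cv2.resize(p[80:320,200:440],None,fx=2.5,fy=2.5,interpolation=cv2.INTER_CUBIC))
```

```text
1.3 False [-0.7  1.3  5.1] (np.float64(75.0), np.float64(1.291)) 32.5917
1.4 False [-0.1  0.2  5.8] (np.float64(74.8), np.float64(1.391)) 32.925
1.44 False [0.7 0.8 5.9] (np.float64(74.8), np.float64(1.43)) 33.175
```

View pics/c15.png

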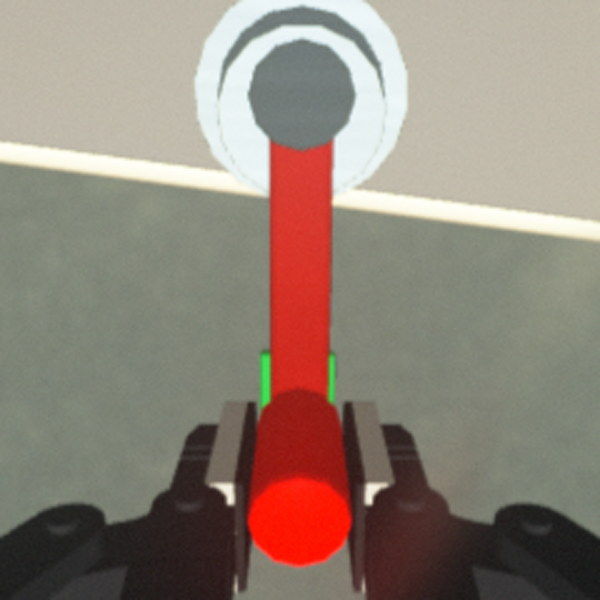

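Run:
```python
from h import *
ctrl.move_l(pin(1.448,96),rot=Rlev(1.448),vel=20)
ctrl.gripper_to(44,20)
p=sensors.read_state()['eef_pos'];ctrl.move_l([p[0],p[1],215],vel=150)
ctrl.hold(.2);wshot('w16');s=sensors.read_state();print(s['t'],s['force'].round(1))
p=cv2.imread('pics/w16.png');cv2.imwrite('pics/c16.png',cv2.resize(p[60:300,170:470],None,fx=2.5,fy=2.5,interpolation=cv2.INTER_CUBIC))
p=s['eef_pos'];ctrl.move_ptp([370,-20,330],Rdown(2.566))
f,d=optics.grab_frame('top');cv2.imwrite('pics/top3.png',f[:,:,::-1])
f,d=optics.grab_frame('side');cv2.imwrite('pics/cs7.png',cv2.resize(f[150:330,200:450,::-1],None,fx=3,fy=3,interpolation=cv2.INTER_CUBIC))
```

```text
35.025 [ 0.3 -0.3 -0.1]
```

View pics/c16.png

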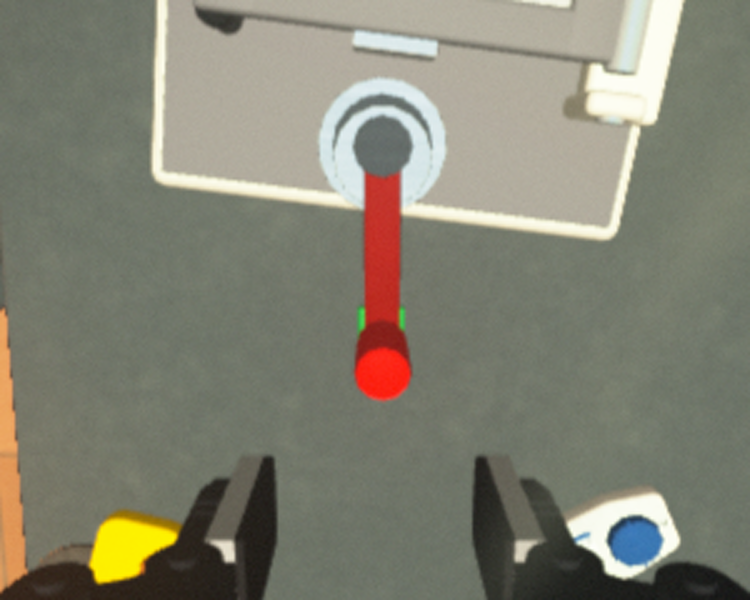

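View pics/top3.png

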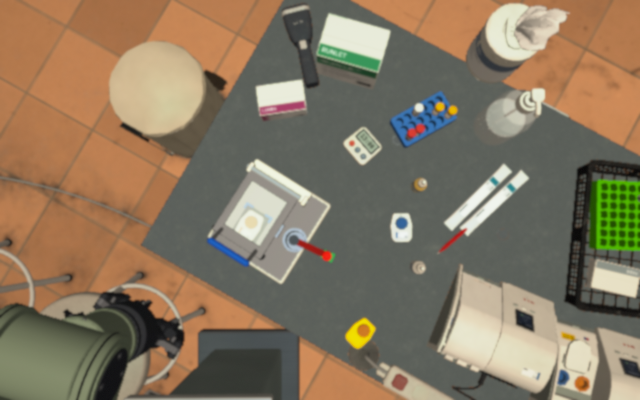

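View pics/cs7.png

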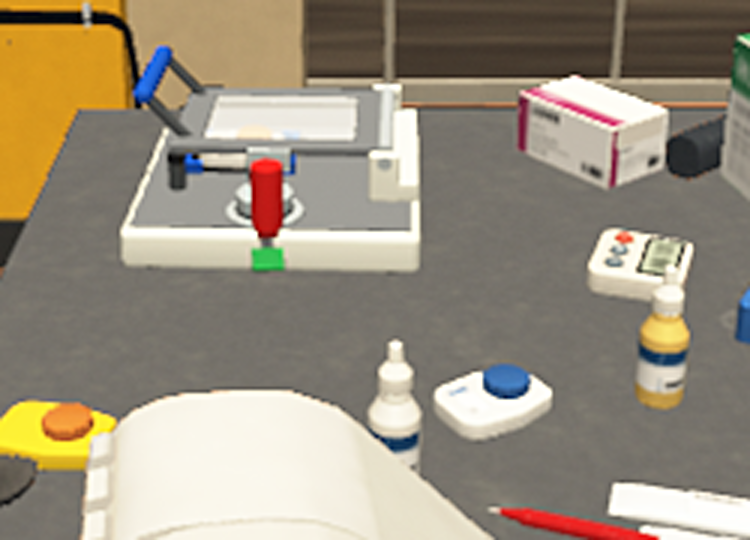

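The lever sits over the tab with equal green strips on both sides (c16 columns 360–365 and 400–405). The cover rests on its posts, and the bystanders are at the same pixels as at the start. Handing in.

Run:
```python
from h import *
ctrl.finish_job();print(sensors.read_state()['t'])
```

```text
the job is handed in; nothing more can be done
the job is handed in; nothing more can be done
```

The job is finished and handed in; the last time I read was 35.0 s, before the final retreat, against the 67 s limit.

- **Cartridge:** I put the orange-capped cartridge in the nest and let go. The wrist camera then showed it about 1 mm from the nest centre, inside all four guides. It touched down at the height expected for lying flat on the floor.
- **Cover:** I lowered it by its handle in the gripper, slowing for the last 0.15 rad, until it met a rigid stop; pressing further did not move it. The tool stopped about 3 mm (0.02 rad) higher than I had calculated. I put this down to the bar shifting in the grip or to calibration. The side view shows the cover resting on its posts.
- **Lever:** I swung it from about 0.49 to about 1.44 rad and let go. In the last close-up, equal strips of green showed on both sides of the arm. My four readings of the tab, corrected to the final reader pose where needed, ranged from 1.44 to 1.46 rad.
- **Everything else:** In the final top view the bystanders are where they started, and the arm is clear of everything.

No check failed. The cover height was the only reading that disagreed with what I expected.

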